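# Free a lock core from the spring-collar holder

## Robot

A 6-joint arm with a two-finger parallel gripper is mounted at the origin on the work surface. World frame = base frame: x ahead of the robot, y to its left, z up, the work surface at z = 0. Lengths are in m, angles in rad, forces in N, time in s.
With the tool pointing down it reaches from about 0.425 to 0.95 m from the base axis. Payload 3.5 kg.
Tool frame: the origin (TCP) lies on the centre line of the jaws, within the pads' length; the fingertips stand 14 mm ahead of it and the grasp point (between the pads) lies 5 mm behind it (tips_ahead is the distance from the TCP to the fingertips, in m); y points along the fingers, z is the direction in which the jaws open and shut, and the axes are right-handed (so a half turn about y gives the same grasp; the last joint's range is limited). The gripper opens to 85 mm and grips with 20 to 120 N. Pads are 22 mm wide; open, the fingers measure 114 mm over their backs; the gripper's body (76 mm by 85 mm) begins 54 mm behind the grasp point. The pads swing forward as they close: fully open they stand 13 mm farther back than shut.
Start: joints at [-1.313, 0.286, 1.577, -0, 1.279, -0.15], TCP at [0.268, -0.62, 0.245] pointing down, gripper open.
Joint ranges: [-2.77, 2.77], [-0.9, 2.22], [0.21, 2.48], [-1.53, 4.67], [0.24, 2.81], [-2.84, 2.84]. Speed limits (rad/s): [2.79, 2.79, 3.14, 3.14, 3.14, 3.14].

## Interface

Orientations are given as a unit quaternion [x, y, z, w].
In Python, from plant import get_state, read_camera, sign_off, tips_ahead gives the robot as it stands.
- The arm moves only by the tool send_rows, never from a script. Its argument "plan" is a list of rows, each a list of 2 entries, a list of its own where there are three numbers: the shift along the tool's x, y, z in units of 12 cm (1.0 is 12 cm), then the turn, a rotation vector about the tool's x, y, z in units of 360 degrees (1.0 is 360 degrees). In form: [[[tx, ty, tz], [rx, ry, rz]], ...]. A call has 1 to 12 rows; each row shifts and turns the commanded pose from where the row before left it, along the tool's axes as they then stand; what a row does not reach is not made up. A row lasts 1/10 s, in which the tool goes at most 50 mm and 8.59 degrees, less where a joint would pass 70% of its speed; a pose out of reach is approached as far as the arm can. A call with a number of a shift or a turn outside -1 to 1 is refused whole. A call with a gripper value outside its range is refused whole. "gripper" is the closure, from 0 (fully open) to 1 (shut), set as the call begins (left out, the last holds). The fingers move at their own pace and stop on an object; "grip_force" is the grip in N (left out, the last holds). Time passes only in rows, so rows that do not move let the fingers close. It gives the time, the measured TCP pose, the force and the opening at its end, in the units of the state.
- get_state(): the state, without advancing time (a new reading comes with each control period).
- read_camera(name): name is "scene" or "side" or "wrist"; returns a dict with "img" (400x640x3 uint8, blue, green, red), "fx", "fy", "cx", "cy" (pixels), "world_from_camera" (4x4, takes a point from camera to world coordinates); the wrist camera has in their place "mount" (4x4, takes a point from camera to tool coordinates, whose origin is the TCP and whose axes are the tool frame's). Camera axes: x right, y down, z forward; pixel columns grow to the right and rows downward; lengths in m; the calibration is good to about 2 mm. A picture is of the moment at which its call begins: read the wrist's pose just before it. There is no depth.
- sign_off(): hands the job in, once; it reports no verdict.
The state is a dict: "time": time; "qpos": joint angles; "dq": joint speeds; "joint_efforts": joint torques, N m; "eef_pos": TCP position; "tcp_rot": TCP orientation; "contact_force": force on the tool from outside, world axes, zero at the start; "wrist_torque": the same for the moment, N m; "opening": opening from 0.0 (shut) to 1.0 (fully open).
Only numpy, scipy, OpenCV 4.12 (cv2) and the standard library are available. Lean on these libraries where they do the work, as an engineer would, in place of code of your own. Each camera call takes 0.05 s, during which the arm holds its last target. There are 200 camera calls.

## Task

The brass lock core is still locked in the bench holder. Pull the holder's spring collar straight up, turn it anticlockwise (seen from above) and let go so that it stays parked in its raised notch; only then lift the core straight out and set it down in the open grey parts bin without dropping it. Leave the collar parked and the other things on the counter where they are.

Things in the scene. Friction and masses are not known exactly. Their poses are not given: they have to be found in the camera images.
- holder: Bench holder fixed to the counter. Origin: centre of its underside, at counter height; its z (up) is the axis of holder, collar and core. Round grey flange 72 mm across, 14 mm high; on it a notched dark crown, 50 mm across, top 25 mm above the counter; a socket post inside the collar. Its x axis is the line of the core's ears while the core is in it.
- collar: Round ribbed steel spring collar, 48 mm in diameter, 40 mm high. Origin on the axis at its lower rim, 26 mm above the counter when down (locked), 34 mm when parked. It only slides up and turns about the holder's axis. Two lugs reach down from its rim into notches of the crown; two lips inside it cover the core's ears when locked. It can be gripped from any side.
- collar_top (a point): Centre of the collar's upper rim, on the axis, 40 mm above its origin: 66 mm above the counter when locked, 74 mm when parked. The core sticks out of it through the middle.
- collar_lift (a joint): How far the collar is pulled up, in m: 0 down (locked), 0.008 parked, 0.018 hard stop. The spring presses it down with 6 N at 0 plus 250 N/m; with its weight it takes about 8 N to start and 11 to 12 N at 14 mm.
- collar_turn (a joint): Turn of the collar, rad, positive anticlockwise from above; about 0 when locked. It turns only while lifted over 11 mm (pull 13 to 16), against slight friction (0.04 N m), up to a hard stop at 1.187 (68 degrees). Let down between 0.92 and the stop it drops into a notch, 3 mm deep, and stays parked 8 mm up: the core is free. Let down earlier it sits on the ridge, 11 mm up, not parked.
- core: Loose brass lock core, 82 mm long, 0.12 to 0.23 kg. Origin: centre of its foot; z runs along it to the top. Foot 16 mm in diameter, 24 mm long; then two ears, 30 mm over both along x, 6 mm wide, from z = 24 to 29 mm; then a round stem 18 mm in diameter. In the holder it stands with its foot 20 mm above the counter, 24 mm deep in a loose socket, kept from turning.
- core_mid (a point): Point on the core's axis half way along it, 41 mm from either end.
- core_top (a point): Centre of the core's top face. In the holder 102 mm above the counter: 36 mm above the locked collar, 28 mm above the parked one. The core must rise 45 mm to be clear of socket and collar lips, 54 mm to be above the parked collar.
- bin: Open square parts bin of grey plastic, 130 x 130 mm outside, 45 mm high, walls and floor 4 to 5 mm thick, fixed to the counter. Origin: centre of its underside. The core may stand, lie or lean in it.
- key_gauge: Bystander, to be left alone: pale grey plastic key gauge, a flat 90 x 30 x 4 mm comb, beyond the work. Origin at the centre of its underside or base.
- lever_tumbler: Bystander, to be left alone: flat brass lever tumbler, 38 x 16 x 4 mm, lying between holder and bin. Origin at the centre of its underside or base.
- door_stop: Bystander, to be left alone: steel domed door stop, 44 mm across, 26 mm high. Origin at the centre of its underside or base.
- nylon_spacer: Bystander, to be left alone: white nylon spacer ring, 28 mm across, 20 mm high, between holder and bin. Origin at the centre of its underside or base.
- padlock: Bystander, to be left alone: steel padlock lying flat, body 45 x 50 x 22 mm plus shackle. Origin at the centre of its underside or base.
- pin_jar: Bystander, to be left alone: small closed glass jar, 48 mm across, 60 mm high, to the left (+y). Origin at the centre of its underside or base.
- screwdriver: Bystander, to be left alone: screwdriver lying to the right (-y). Origin at the centre of its underside or base.
Not all that is in view belongs to the job. Leave any pink look-alike of the holder alone.

How it is judged:
By the outcome, as a careful person would: the job done as asked, in the order asked, and still so for the second after the job is handed in, with the robot touching nothing.
It also fails if it takes over 54 s, if anything falls off the work surface, if the arm or the gripper's body presses on something with over 40 N, if the wrist force passes 120 N, or if a joint passes its speed limit or range.

## Working session

There is one attempt and no reset: what is moved stays moved. The work goes in short steps, Python scripts to look and compute and a tool call to move; the robot and the scene stay as the last step left them, time stands still between calls to the robot, and variables do not carry over. Pictures are saved under pics/ and viewed, about 8 in all and at most 12, crops included, and the job is handed in when it is done.

Besides the shell and the picture viewer there is one more tool, called after "Call:" by a JSON object that holds its "method" and its "body", one argument or row to a line. send_rows: Moves the arm, as the interface text tells. Its arguments: {"type":"object","properties":{"plan":{"type":"array"},"gripper":{"type":"number"},"grip_force":{"type":"number"}},"required":["plan"]}

```bash
ls; mkdir -p pics
python3 - <<'E'
from plant import *
import cv2,numpy as np
print(get_state(), tips_ahead)
for n in("scene","side"):
    c=read_camera(n);cv2.imwrite(f"pics/{n}0.png",c["img"]);np.savez(f"pics/{n}0.npz",**c)
    print(n,c["fx"],c["fy"],c["cx"],c["cy"],np.round(c["world_from_camera"],3).tolist())
E
```

```text
pics
{'time': 0.0, 'qpos': array([-1.31299641e+00,  2.87197129e-01,  1.57820878e+00,  1.27449439e-05,
        1.27859607e+00, -1.49990210e-01]), 'dq': array([ 1.72824112e-03, -1.45088850e-04,  8.83858237e-04, -1.10356882e-03,
        3.45075276e-05,  1.60743582e-03]), 'joint_efforts': array([ 2.26796117e-03, -4.05988061e+01, -2.92620885e+01, -1.85471436e-05,
        5.88952244e-03, -1.35239702e-06]), 'eef_pos': array([ 0.26756447, -0.61901199,  0.24390896]), 'tcp_rot': array([-0.14321889,  0.69330987, -0.69160823,  0.14313572]), 'contact_force': array([-0.32101627, -0.20895914, -1.07034319]), 'wrist_torque': array([ 0.02177497, -0.05207693,  0.0088866 ]), 'opening': 0.9996292394085093} 0.014
scene 422.19552448989884 422.19552448989884 319.4009340386113 199.4603511019768 [[0.615, 0.677, -0.404, 1.133], [0.789, -0.521, 0.326, -0.411], [0.01, -0.519, -0.855, 1.232], [0.0, 0.0, 0.0, 1.0]]
side 448.33984345057115 448.33984345057115 318.2452212626225 198.22097499679842 [[-0.994, -0.096, 0.061, 0.505], [-0.113, 0.773, -0.624, 0.96], [0.012, -0.627, -0.779, 1.282], [0.0, 0.0, 0.0, 1.0]]
```

View pics/scene0.png

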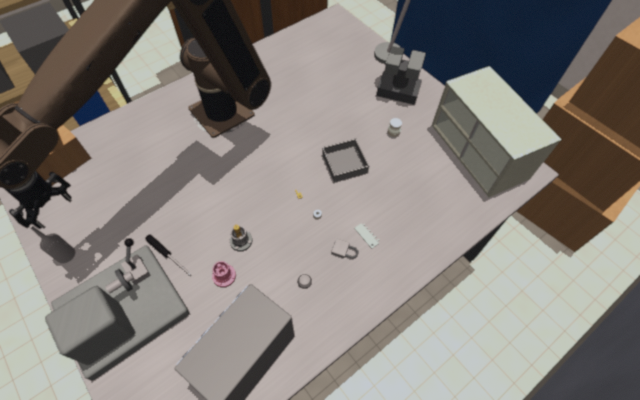

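View pics/side0.png

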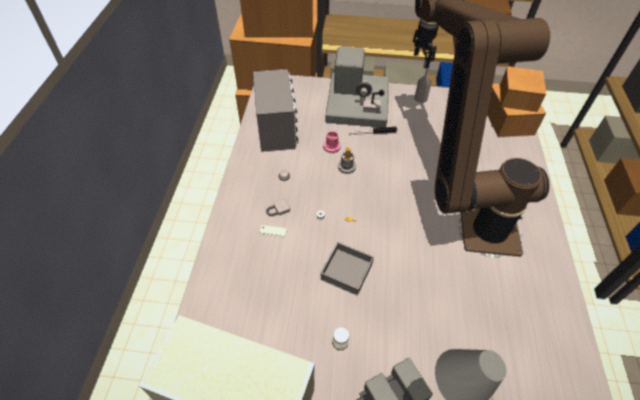

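Scene: holder at about (240,238), core top (237,228), pink decoy (223,272), bin (345,160). Side: holder (347,162), core top (348,150), bin (347,268).

```bash
cat > h.py <<'E'
import numpy as np,cv2
from plant import *
from scipy.spatial.transform import Rotation as R
def onz(c,uv,z,T=None):
    T=c["world_from_camera"] if T is None else T
    d=T[:3,:3]@[(uv[0]-c["cx"])/c["fx"],(uv[1]-c["cy"])/c["fy"],1]; o=T[:3,3]
    return o+d*(z-o[2])/d[2]
def pix(c,p,T=None):
    T=c["world_from_camera"] if T is None else T
    q=T[:3,:3].T@(np.asarray(p)-T[:3,3]); return np.array([c["fx"]*q[0]/q[2]+c["cx"],c["fy"]*q[1]/q[2]+c["cy"]])
def wrist(name):
    s=get_state();c=read_camera("wrist");T=np.eye(4);T[:3,:3]=R.from_quat(s["tcp_rot"]).as_matrix();T[:3,3]=s["eef_pos"]
    T=T@c["mount"];cv2.imwrite(f"pics/{name}.png",c["img"]);np.savez(f"pics/{name}.npz",world_from_camera=T,**{k:c[k] for k in("fx","fy","cx","cy","img","mount")})
    return s,np.load(f"pics/{name}.npz"),T
def shift(p):  # tool-axis move to world point, units
    s=get_state();return R.from_quat(s["tcp_rot"]).inv().apply(np.asarray(p)-s["eef_pos"])/0.12
E
python3 - <<'E'
from h import *
a=np.load("pics/scene0.npz");b=np.load("pics/side0.npz")
for n,z,u,v in[("top",.102,(237,228),(348,150)),("flange",.007,(241,239),(347,165)),("bin floor",.004,(346,161),(347,269)),("pink",.01,(223,273),(332,143)),("jar",.06,(395,123),(341,331)),("spacer",.02,(317,213),(320,214))]:
    print(n,onz(a,u,z),onz(b,v,z))
s=get_state();print(R.from_quat(s["tcp_rot"]).as_matrix().round(3))
c=read_camera("wrist");print(c["mount"].round(3),c["fx"])
z=lambda f,x,y:cv2.resize(f["img"][y-50:y+50,x-50:x+50],(400,400),interpolation=2)
cv2.imwrite("pics/z.png",np.hstack([z(a,240,235),z(b,345,160)]))
E
```

```text
top [ 0.52663621 -0.23771824  0.102     ] [ 0.51441577 -0.22743236  0.102     ]
flange [ 0.51718286 -0.23421234  0.007     ] [ 0.51316921 -0.24065025  0.007     ]
bin floor [0.48271194 0.23289131 0.004     ] [0.47949781 0.21748663 0.004     ]
pink [ 0.58259018 -0.34001457  0.01      ] [ 0.58232616 -0.35166134  0.01      ]
jar [0.48927487 0.45607143 0.06      ] [0.48290112 0.45147432 0.06      ]
spacer [0.59602205 0.01274974 0.02      ] [0.59021235 0.01827926 0.02      ]
[[-0.918 -0.001  0.397]
 [-0.397  0.002 -0.918]
 [-0.    -1.    -0.002]]
[[-0.001  0.957  0.291 -0.074]
 [-0.    -0.291  0.957 -0.126]
 [ 1.     0.     0.001 -0.   ]
 [ 0.     0.     0.     1.   ]] 320.9093291217429
```

View pics/z.png

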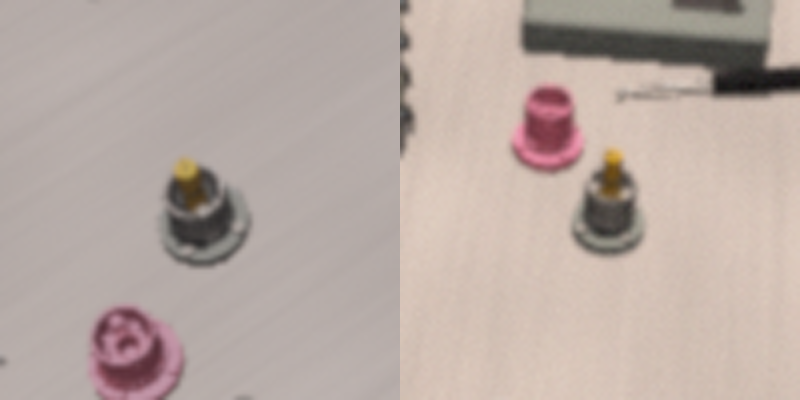

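Call:
{"method": "send_rows", "body": {
  "plan": [
    [[0,-0.3,0],[0,0,0]],
    [[0,-0.3,0],[0,0,0]],
    [[0,-0.3,0],[0,0,0]],
    [[0,-0.3,0],[0,0,0]],
    [[0,-0.3,0],[0,0,0]]
  ],
  "gripper": 0
}}

```text
time: 0.65
eef_pos: [0.2676, -0.6193, 0.4262]
tcp_rot: [-0.143, 0.693, -0.692, 0.143]
contact_force: [-0.8, -0.6, -0.2]
opening: 0.996
```

Call:
{"method": "send_rows", "body": {
  "plan": [
    [[-0.264,0,-0.175],[0,0,0]],
    [[-0.264,0,-0.175],[0,0,0]],
    [[-0.264,0,-0.175],[0,0,0]],
    [[-0.264,0,-0.175],[0,0,0]],
    [[-0.264,0,-0.175],[0,0,0]],
    [[-0.264,0,-0.175],[0,0,0]],
    [[-0.264,0,-0.175],[0,0,0]],
    [[-0.264,0,-0.175],[0,0,0]],
    [[-0.264,0,-0.175],[0,0,0]],
    [[-0.264,0,-0.175],[0,0,0]],
    [[-0.264,0,-0.175],[0,0,0]],
    [[-0.264,0,-0.175],[0,0,0]]
  ]
}}

```text
time: 1.85
eef_pos: [0.5173, -0.236, 0.4249]
tcp_rot: [-0.143, 0.693, -0.692, 0.143]
contact_force: [0.4, -0.9, -0.1]
opening: 1.001
```

Call:
{"method": "send_rows", "body": {
  "plan": [
    [[0,0.3,0],[0,0,0]],
    [[0,0.3,0],[0,0,0]],
    [[0,0.3,0],[0,0,0]],
    [[0,0.3,0],[0,0,0]],
    [[0,0.3,0],[0,0,0]],
    [[0,0,0],[0,0,0]],
    [[0,0,0],[0,0,0]]
  ]
}}

```text
time: 2.55
eef_pos: [0.5166, -0.2374, 0.2453]
tcp_rot: [-0.143, 0.693, -0.692, 0.143]
contact_force: [0.2, -0.6, 1.4]
opening: 0.998
```

Run:
```python
from h import *
s,c,T=wrist("w1");print(s["time"],s["eef_pos"],s["qpos"],R.from_quat(s["tcp_rot"]).as_matrix().round(3),T[:3,3])
print(pix(c,(.517,-.237,.102)),pix(c,(.517,-.237,.066)))
```

```text
2.55 [ 0.51663803 -0.23744685  0.24530417] [-6.09213846e-01  5.37910200e-02  1.84150044e+00  1.07865998e-05
  1.24760116e+00  5.53804555e-01] [[-0.918 -0.001  0.397]
 [-0.397  0.001 -0.918]
 [ 0.001 -1.    -0.001]] [ 0.58447709 -0.20787757  0.37140148]
[317.34635201 197.12444985] [317.35623407 187.42328398]
```

View pics/w1.png

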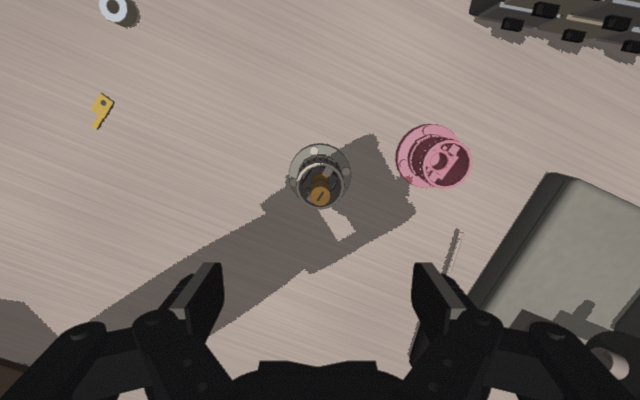

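Wrist view: core top at about (320,196), collar rim below it centred on about (321,185), flange x-range 289–352; decoy at (440,158), well clear.

Run:
```python
from h import *
c=np.load("pics/w1.npz")
print(onz(c,(320,196),.102),onz(c,(321,185),.066),onz(c,(320.5,174),.014),onz(c,(478,275),.06),onz(c,(555,172),.06))
p=onz(c,(320,196),.102);print(shift([p[0],p[1],.245]))
im=c["img"][115:235,230:410];cv2.imwrite("pics/w1z.png",cv2.resize(im,None,fx=4,fy=4,interpolation=2))
```

```text
[ 0.51884482 -0.23871393  0.102     ] [ 0.52063687 -0.23929665  0.066     ] [ 0.52120429 -0.23903541  0.014     ] [ 0.49537997 -0.43619732  0.06      ] [ 0.62259475 -0.44548197  0.06      ]
[-0.00819761  0.01832711  0.00987266]
```

View pics/w1z.png

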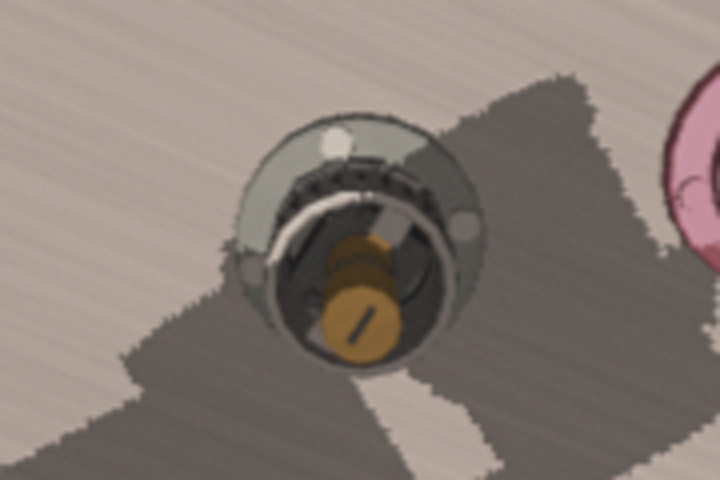

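Call:
{"method": "send_rows", "body": {
  "plan": [
    [[-0.015,0.25,0.012],[0,0,0]],
    [[0,0.25,0],[0,0,0]],
    [[0,0.25,0],[0,0,0]],
    [[0,0.25,0],[0,0,0]],
    [[0,0.25,0],[0,0,0]],
    [[0,0.2,0],[0,0,0]],
    [[0,0.12,0],[0,0,0]],
    [[0,0.06,0],[0,0,0]],
    [[0,0,0],[0,0,0]],
    [[0,0,0],[0,0,0]]
  ]
}}

```text
time: 3.6
eef_pos: [0.5202, -0.2389, 0.0515]
tcp_rot: [0.142, -0.692, 0.693, -0.144]
contact_force: [0.3, 0.9, -0.2]
opening: 0.996
```

Run:
```python
from h import *
s,c,T=wrist("w2");print(s["time"],s["eef_pos"],s["contact_force"])
```

```text
3.6 [ 0.52018492 -0.23893553  0.05146929] [ 0.30273692  0.94121612 -0.19466666]
```

View pics/w2.png

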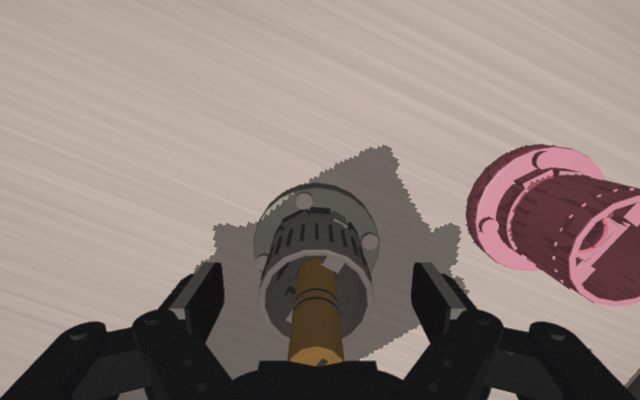

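The collar (centre column ≈316) sits midway between the pads (≈318); the core top is just short of the palm. Closing.

Call:
{"method": "send_rows", "body": {
  "plan": [
    [[0,0,0],[0,0,0]],
    [[0,0,0],[0,0,0]],
    [[0,0,0],[0,0,0]],
    [[0,0,0],[0,0,0]],
    [[0,0,0],[0,0,0]],
    [[0,0,0],[0,0,0]],
    [[0,0,0],[0,0,0]],
    [[0,0,0],[0,0,0]]
  ],
  "gripper": 1,
  "grip_force": 60
}}

```text
time: 4.45
eef_pos: [0.5195, -0.2386, 0.0509]
tcp_rot: [0.143, -0.692, 0.693, -0.143]
contact_force: [-1.8, 0.8, 6.0]
opening: 0.547
```

Call:
{"method": "send_rows", "body": {
  "plan": [
    [[0,-0.03,0],[0,0,0]],
    [[0,-0.03,0],[0,0,0]],
    [[0,-0.03,0],[0,0,0]],
    [[0,-0.03,0],[0,0,0]],
    [[0,0,0],[0,0,0]],
    [[0,0,0],[0,0,0]],
    [[0,0,0],[0,0,0]]
  ]
}}

```text
time: 5.15
eef_pos: [0.5193, -0.2385, 0.0624]
tcp_rot: [0.142, -0.692, 0.693, -0.144]
contact_force: [5.8, -3.8, -11.5]
opening: 0.546
```

Call:
{"method": "send_rows", "body": {
  "plan": [
    [[0,-0.02,0],[0,0,0]],
    [[0,0,0],[0,0,0]],
    [[0,0,0],[0,0,0]]
  ]
}}

```text
time: 5.45
eef_pos: [0.5194, -0.2385, 0.0647]
tcp_rot: [0.142, -0.692, 0.693, -0.144]
contact_force: [6.5, -5.2, -11.9]
opening: 0.541
```

Call:
{"method": "send_rows", "body": {
  "plan": [
    [[0,0,0],[0,-0.0175,0]],
    [[0,0,0],[0,-0.0175,0]],
    [[0,0,0],[0,-0.0175,0]],
    [[0,0,0],[0,-0.0175,0]],
    [[0,0,0],[0,-0.0175,0]],
    [[0,0,0],[0,0,0]]
  ]
}}

```text
time: 6.05
eef_pos: [0.5191, -0.2382, 0.0644]
tcp_rot: [0.326, -0.627, 0.628, -0.327]
contact_force: [5.5, -4.5, -11.1]
opening: 0.547
```

Run:
```python
from h import *
s=get_state();print({k:np.round(s[k],4) for k in("time","eef_pos","contact_force","wrist_torque","qpos")},R.from_quat(s["tcp_rot"]).as_matrix().round(3))
```

```text
{'time': np.float64(6.05), 'eef_pos': array([ 0.5191, -0.2382,  0.0644]), 'contact_force': array([  5.5452,  -4.4677, -11.1145]), 'wrist_torque': array([-0.6368, -1.0399,  0.0083]), 'qpos': array([-6.0800e-01,  2.7780e-01,  1.9515e+00,  6.0000e-04,  9.1030e-01,
        3.3000e-03])} [[-0.574  0.002  0.819]
 [-0.819 -0.001 -0.574]
 [-0.    -1.     0.002]]
```

Call:
{"method": "send_rows", "body": {
  "plan": [
    [[0,0,0],[0,-0.0175,0]],
    [[0,0,0],[0,-0.0175,0]],
    [[0,0,0],[0,-0.0175,0]],
    [[0,0,0],[0,-0.0175,0]],
    [[0,0,0],[0,-0.0175,0]],
    [[0,0,0],[0,0,0]],
    [[0,0,0],[0,0,0]]
  ]
}}

```text
time: 6.75
eef_pos: [0.5187, -0.238, 0.0642]
tcp_rot: [0.484, -0.515, 0.516, -0.484]
contact_force: [4.1, -2.9, -12.1]
opening: 0.547
```

Run:
```python
from h import *
s,c,T=wrist("w3");print({k:np.round(s[k],4) for k in("time","eef_pos","contact_force","wrist_torque","qpos")},R.from_quat(s["tcp_rot"]).as_matrix().round(3))
```

```text
{'time': np.float64(6.75), 'eef_pos': array([ 0.5187, -0.238 ,  0.0642]), 'contact_force': array([  4.0876,  -2.9328, -12.0888]), 'wrist_torque': array([-0.5138, -0.9602,  0.0105]), 'qpos': array([-6.081e-01,  2.778e-01,  1.952e+00,  4.000e-04,  9.111e-01,
       -5.447e-01])} [[-0.064  0.001  0.998]
 [-0.998 -0.    -0.064]
 [ 0.    -1.     0.001]]
```

View pics/w3.png

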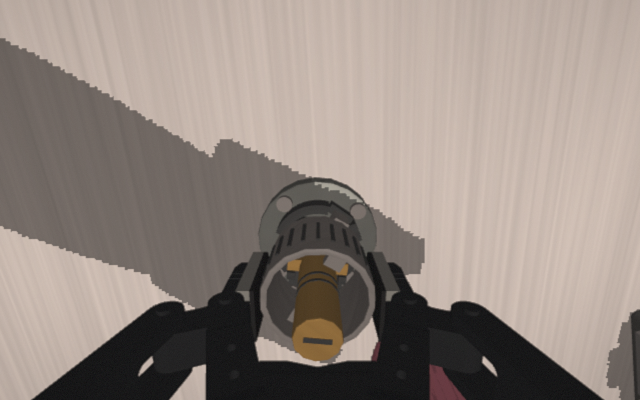

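The collar is turned (jaw 63°) and the core's ears now show uncovered at about (295,266) and (343,268). Lowering into the notch and releasing.

Call:
{"method": "send_rows", "body": {
  "plan": [
    [[0,0.025,0],[0,0,0]],
    [[0,0.025,0],[0,0,0]],
    [[0,0,0],[0,0,0]],
    [[0,0,0],[0,0,0]]
  ]
}}

```text
time: 7.2
eef_pos: [0.5187, -0.238, 0.0596]
tcp_rot: [-0.484, 0.516, -0.516, 0.484]
contact_force: [3.5, -2.8, -10.7]
opening: 0.551
```

Call:
{"method": "send_rows", "body": {
  "plan": [
    [[0,0,0],[0,0,0]],
    [[0,0,0],[0,0,0]],
    [[0,0,0],[0,0,0]],
    [[0,0,0],[0,0,0]],
    [[0,0,0],[0,0,0]],
    [[0,0,0],[0,0,0]]
  ],
  "gripper": 0
}}

```text
time: 7.8
eef_pos: [0.519, -0.2381, 0.0608]
tcp_rot: [0.484, -0.516, 0.516, -0.484]
contact_force: [0.3, -0.4, 0.5]
opening: 0.997
```

Call:
{"method": "send_rows", "body": {
  "plan": [
    [[0,-0.1,0],[0,0,0]],
    [[0,-0.15,0],[0,0,0]],
    [[0,-0.15,0],[0,0,0]],
    [[0,0,0],[0,0,0]],
    [[0,0,0],[0,0,0]]
  ]
}}

```text
time: 8.3
eef_pos: [0.5193, -0.2383, 0.1092]
tcp_rot: [0.484, -0.515, 0.516, -0.484]
contact_force: [0.3, -0.3, -0.5]
opening: 1.002
```

Run:
```python
from h import *
s,c,T=wrist("w4");print({k:np.round(s[k],4) for k in("time","eef_pos","contact_force","wrist_torque","qpos")})
for z in(.074,.077,.066):print(z,[pix(c,(.5195+.024*np.cos(a),-.2385+.024*np.sin(a),z)).round(1).tolist() for a in(0,1.571,3.1416,-1.571)])
print(pix(c,(.5195,-.2385,.102)))
```

```text
{'time': np.float64(8.3), 'eef_pos': array([ 0.5193, -0.2383,  0.1092]), 'contact_force': array([ 0.3291, -0.3118, -0.4898]), 'wrist_torque': array([ 0.0045,  0.0079, -0.0474]), 'qpos': array([-0.6078,  0.2115,  1.9349,  0.    ,  0.9938, -0.5444])}
0.074 [[361.9, 248.4], [315.3, 209.3], [274.6, 253.5], [320.8, 289.4]]
0.077 [[362.7, 250.7], [315.3, 211.0], [273.9, 255.9], [320.8, 292.3]]
0.066 [[360.1, 242.6], [315.4, 205.0], [276.4, 247.5], [320.6, 282.2]]
[318.38612572 276.46193127]
```

View pics/w4.png

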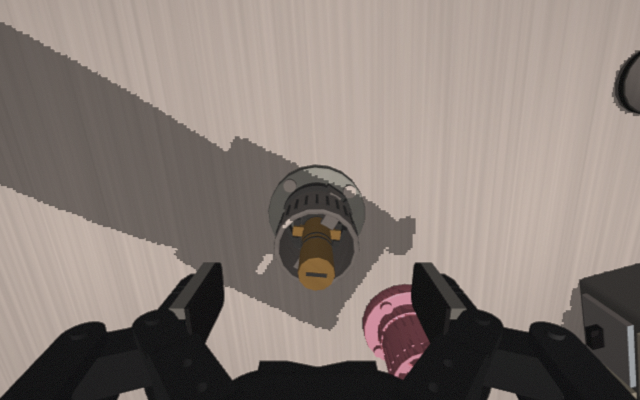

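Ears remain uncovered at (298,232)/(335,235), the collar rim spans 274–359 × 209–285, consistent with 74 mm height; it came down to 8.7 mm in my grip, below the 11 mm ridge, so it is in the notch. Core top at (317,273). Now grip the core.

Call:
{"method": "send_rows", "body": {
  "plan": [
    [[-0.008,0.05,-0.004],[0,0,0]],
    [[0,0.05,0],[0,0,0]],
    [[0,0.05,0],[0,0,0]],
    [[0,0,0],[0,0,0]],
    [[0,0,0],[0,0,0]]
  ]
}}

```text
time: 8.85
eef_pos: [0.5183, -0.237, 0.0898]
tcp_rot: [-0.484, 0.516, -0.515, 0.484]
contact_force: [0.2, 0.2, 0.2]
opening: 1.002
```

Call:
{"method": "send_rows", "body": {
  "plan": [
    [[0,0,0],[0,0,0]],
    [[0,0,0],[0,0,0]],
    [[0,0,0],[0,0,0]],
    [[0,0,0],[0,0,0]],
    [[0,0,0],[0,0,0]],
    [[0,0,0],[0,0,0]],
    [[0,0,0],[0,0,0]],
    [[0,0,0],[0,0,0]],
    [[0,0,0],[0,0,0]],
    [[0,0,0],[0,0,0]]
  ],
  "gripper": 1,
  "grip_force": 45
}}

```text
time: 9.85
eef_pos: [0.5188, -0.2373, 0.0909]
tcp_rot: [0.484, -0.515, 0.516, -0.484]
contact_force: [0.1, 0.0, 3.8]
opening: 0.192
```

Call:
{"method": "send_rows", "body": {
  "plan": [
    [[0,-0.05,0],[0,0,0]],
    [[0,-0.05,0],[0,0,0]],
    [[0,-0.05,0],[0,0,0]],
    [[0,0,0],[0,0,0]]
  ]
}}

```text
time: 10.25
eef_pos: [0.5189, -0.2374, 0.1096]
tcp_rot: [0.484, -0.515, 0.516, -0.484]
contact_force: [-0.0, -0.2, -1.2]
opening: 0.193
```

Call:
{"method": "send_rows", "body": {
  "plan": [
    [[0,-0.1,0],[0,0,0]],
    [[0,-0.1,0],[0,0,0]],
    [[0,-0.1,0],[0,0,0]],
    [[0,-0.1,0],[0,0,0]],
    [[0,-0.15,0],[0,0,0]],
    [[0,-0.15,0],[0,0,0]],
    [[0,0,0],[0,0,0]],
    [[0,0,0],[0,0,0]]
  ]
}}

```text
time: 11.05
eef_pos: [0.5187, -0.2372, 0.1932]
tcp_rot: [0.484, -0.515, 0.516, -0.484]
contact_force: [0.2, -0.1, -1.7]
opening: 0.193
```

Run:
```python
from h import *
s,c,T=wrist("w5");print({k:np.round(s[k],4) for k in("time","eef_pos","contact_force","qpos","opening")})
b=read_camera("side");np.savez("pics/side5.npz",**b)
a=np.load("pics/scene0.npz")
y=cv2.resize(c["img"][120:400,160:500],(540,440));z=np.zeros((440,260,3),np.uint8);k=cv2.resize(b["img"][215:315,300:395],(260,274),interpolation=2);z[:274]=k
cv2.imwrite("pics/w5c.png",np.hstack([y,z]))
def binc(c):
    g=cv2.cvtColor(c["img"],cv2.COLOR_BGR2GRAY)
print(shift((.481,.225,s["eef_pos"][2])))
for p in [(.481,.225)]:
  print([pix(b,(p[0]+dx,p[1]+dy,.045)).round().tolist() for dx in(-.065,.065) for dy in (-.065,.065)])
```

```text
{'time': np.float64(11.05), 'eef_pos': array([ 0.5187, -0.2372,  0.1932]), 'contact_force': array([ 0.2339, -0.0918, -1.6517]), 'qpos': array([-0.6068,  0.1059,  1.8852,  0.    ,  1.1494, -0.5434]), 'opening': np.float64(0.1927)}
[-3.82050373 -0.00937551 -0.55141134]
[[369.0, 249.0], [367.0, 285.0], [329.0, 245.0], [325.0, 281.0]]
```

View pics/w5c.png

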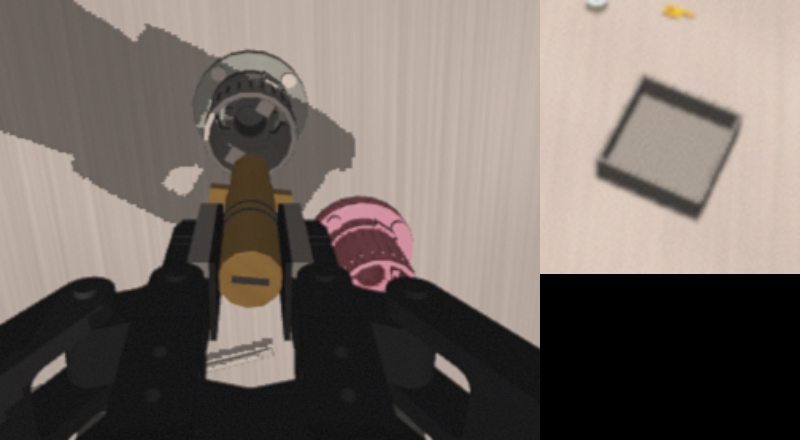

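The core is clear of the empty, parked collar and held upright. Refine the bin centre from its four rim corners in the side crop.

Run:
```python
from h import *
b=np.load("pics/side0.npz");a=np.load("pics/scene0.npz")
P=[onz(b,(300+(x-540)/2.737,215+y/2.737),.045) for x,y in((643,78),(741,118),(697,217),(599,170))]
P=np.array(P);print(P.round(3),np.linalg.norm(P-np.roll(P,1,0),axis=1).round(3))
m=P.mean(0);print(m,onz(a,(345.5,161),.022),shift([m[0],m[1],.193]))
```

```text
[[0.518 0.15  0.045]
 [0.399 0.191 0.045]
 [0.443 0.325 0.045]
 [0.557 0.279 0.045]] [0.135 0.126 0.14  0.123]
[0.47907723 0.23632676 0.045     ] [0.49115807 0.2220428  0.022     ] [-3.91368615 -0.00798996 -0.57338488]
```

Call:
{"method": "send_rows", "body": {
  "plan": [
    [[-0.2,0,-0.025],[0,0,0]],
    [[-0.35,0,-0.05],[0,0,0]],
    [[-0.36,0,-0.05],[0,0,0]],
    [[-0.36,0,-0.05],[0,0,0]],
    [[-0.36,0,-0.05],[0,0,0]],
    [[-0.36,0,-0.05],[0,0,0]],
    [[-0.36,0,-0.05],[0,0,0]],
    [[-0.36,0,-0.05],[0,0,0]],
    [[-0.36,0,-0.05],[0,0,0]],
    [[-0.35,0,-0.05],[0,0,0]],
    [[-0.3,0,-0.05],[0,0,0]],
    [[-0.15,0,-0.025],[0,0,0]]
  ]
}}

```text
time: 12.35
eef_pos: [0.4807, 0.233, 0.1911]
tcp_rot: [-0.485, 0.516, -0.514, 0.484]
contact_force: [0.9, -0.6, -1.5]
opening: 0.197
```

Call:
{"method": "send_rows", "body": {
  "plan": [
    [[0,0.1,0],[0,0,0]],
    [[0,0.15,0],[0,0,0]],
    [[0,0.1,0],[0,0,0]],
    [[0,0,0],[0,0,0]],
    [[0,0,0],[0,0,0]]
  ]
}}

```text
time: 12.85
eef_pos: [0.482, 0.2297, 0.1498]
tcp_rot: [-0.484, 0.516, -0.516, 0.483]
contact_force: [0.7, -0.3, -1.1]
opening: 0.19
```

Run:
```python
from h import *
s,c,T=wrist("w6");print({k:np.round(s[k],4) for k in("time","eef_pos","contact_force","qpos","opening")})
```

```text
{'time': np.float64(12.85), 'eef_pos': array([0.482 , 0.2297, 0.1498]), 'contact_force': array([ 0.6872, -0.2566, -1.0532]), 'qpos': array([ 2.5470e-01,  7.8500e-02,  2.0011e+00, -1.0000e-04,  1.0636e+00,
        3.1920e-01]), 'opening': np.float64(0.1902)}
```

View pics/w6.png

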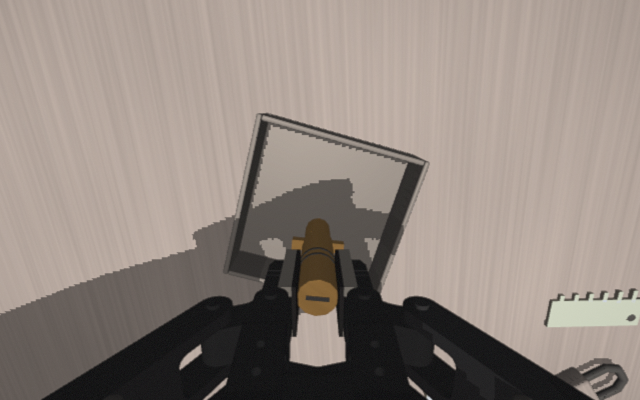

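The core hangs inside the bin outline (rim corners (262,115),(428,162),(230,271)). Lowering.

Call:
{"method": "send_rows", "body": {
  "plan": [
    [[0,0.15,0],[0,0,0]],
    [[0,0.15,0],[0,0,0]],
    [[0,0.15,0],[0,0,0]],
    [[0,0.06,0],[0,0,0]],
    [[0,0.03,0],[0,0,0]],
    [[0,0,0],[0,0,0]],
    [[0,0,0],[0,0,0]]
  ]
}}

```text
time: 13.6
eef_pos: [0.483, 0.2307, 0.0869]
tcp_rot: [0.483, -0.515, 0.516, -0.485]
contact_force: [-0.3, 0.8, -1.3]
opening: 0.193
```

Call:
{"method": "send_rows", "body": {
  "plan": [
    [[0,0.015,0],[0,0,0]],
    [[0,0.015,0],[0,0,0]],
    [[0,0.015,0],[0,0,0]],
    [[0,0,0],[0,0,0]]
  ]
}}

```text
time: 14.0
eef_pos: [0.4819, 0.2305, 0.08]
tcp_rot: [-0.484, 0.516, -0.515, 0.484]
contact_force: [-0.2, 0.1, -0.8]
opening: 0.192
```

Call:
{"method": "send_rows", "body": {
  "plan": [
    [[0,0.012,0],[0,0,0]],
    [[0,0.012,0],[0,0,0]],
    [[0,0,0],[0,0,0]],
    [[0,0,0],[0,0,0]]
  ]
}}

```text
time: 14.4
eef_pos: [0.4821, 0.2305, 0.0774]
tcp_rot: [-0.484, 0.516, -0.516, 0.484]
contact_force: [-0.2, 0.7, -1.2]
opening: 0.198
```

Call:
{"method": "send_rows", "body": {
  "plan": [
    [[0,0.01,0],[0,0,0]],
    [[0,0.01,0],[0,0,0]],
    [[0,0,0],[0,0,0]],
    [[0,0,0],[0,0,0]]
  ]
}}

```text
time: 14.8
eef_pos: [0.4821, 0.2305, 0.075]
tcp_rot: [-0.484, 0.516, -0.516, 0.484]
contact_force: [0.1, 0.2, -0.4]
opening: 0.187
```

Call:
{"method": "send_rows", "body": {
  "plan": [
    [[0,0.01,0],[0,0,0]],
    [[0,0,0],[0,0,0]],
    [[0,0,0],[0,0,0]]
  ]
}}

```text
time: 15.1
eef_pos: [0.4825, 0.2307, 0.0748]
tcp_rot: [0.484, -0.516, 0.516, -0.484]
contact_force: [-1.6, 0.2, 4.9]
opening: 0.196
```

Foot is on the bin floor (+4.9 N). Release and rise.

Call:
{"method": "send_rows", "body": {
  "plan": [
    [[0,0,0],[0,0,0]],
    [[0,0,0],[0,0,0]],
    [[0,0,0],[0,0,0]],
    [[0,0,0],[0,0,0]],
    [[0,0,0],[0,0,0]],
    [[0,0,0],[0,0,0]],
    [[0,0,0],[0,0,0]]
  ],
  "gripper": 0.4,
  "grip_force": 20
}}

```text
time: 15.8
eef_pos: [0.4821, 0.2305, 0.0738]
tcp_rot: [0.484, -0.516, 0.516, -0.484]
contact_force: [0.0, 0.2, 0.7]
opening: 0.6
```

Call:
{"method": "send_rows", "body": {
  "plan": [
    [[0,-0.1,0],[0,0,0]],
    [[0,-0.2,0],[0,0,0]],
    [[0,-0.25,0],[0,0,0]],
    [[0,-0.3,0],[0,0,0]],
    [[0,-0.3,0],[0,0,0]],
    [[0,-0.2,0],[0,0,0]],
    [[0,0,0],[0,0,0]],
    [[0,0,0],[0,0,0]],
    [[0,0,0],[0,0,0]]
  ]
}}

```text
time: 16.7
eef_pos: [0.4812, 0.2302, 0.2344]
tcp_rot: [-0.485, 0.516, -0.515, 0.483]
contact_force: [-0.4, -0.2, -0.1]
opening: 0.599
```

Run:
```python
from h import *
s,c,T=wrist("w7");print({k:np.round(s[k],4) for k in("time","eef_pos","contact_force","opening")})
a=read_camera("scene")["img"];b=read_camera("side")["img"]
z=lambda im,x,y,w,h:cv2.resize(im[y-h//2:y+h//2,x-w//2:x+w//2],(400,300),interpolation=2)
cv2.imwrite("pics/f.png",np.vstack([np.hstack([z(a,240,235,100,75),z(b,345,160,100,75)]),np.hstack([z(c["img"],320,240,400,300),z(a,320,210,200,150)])]))
```

```text
{'time': np.float64(16.7), 'eef_pos': array([0.4812, 0.2302, 0.2344]), 'contact_force': array([-0.4118, -0.243 , -0.0538]), 'opening': np.float64(0.5988)}
```

View pics/f.png

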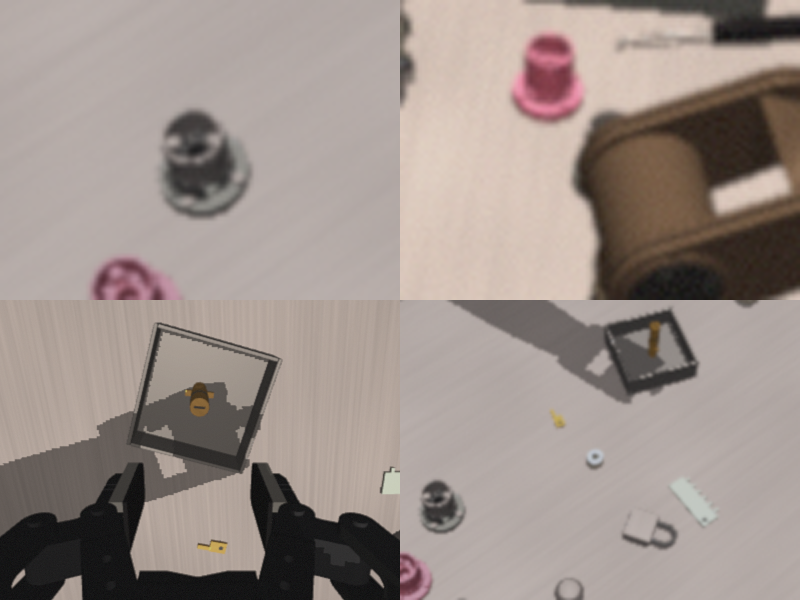

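The core stands upright in the middle of the bin. The holder is empty with its collar raised, and the bystanders have not moved. Handing in.

```bash
python3 -c "
from plant import *
print(sign_off())"
```

```text
the job is handed in; nothing more can be done
None
```

The brass core is now standing in the grey bin, and the holder's collar is parked in its raised notch. I handed the job in at about 17 s of the 54 s allowed.

- **Collar:** I pulled it up about 14 mm (about 12 N), turned it 63° anticlockwise, then lowered and released it. It came down to about 8.7 mm in the grip before release, below the 11 mm ridge, so it was in the notch. The wrist view after release showed the core's ears uncovered.
- **Core:** I lifted it straight out with no sign of catching and lowered it into the bin until it touched the floor (about 5 N). It was released only then, so it was not dropped.
- **Last pictures:** They show the core upright in the bin and the gripper clear of everything. The lever tumbler, spacer, key gauge and padlock look unmoved, and so does the pink decoy. The jar was out of frame, so I did not recheck it.
- **Limits of the checks:** No check failed. In the final side view the arm hid the holder, so only the scene camera shows the collar's last state, and its resolution is too coarse to measure its height exactly.

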